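# Clear the bench-pin holder and slide the pin home

### The job

Take the emery stick out of the slot of the steel bench-pin holder and lay it aside on the bench, touching neither pin nor holder. Then slide the wooden bench pin, plain end first and flat on the bench, all the way into the slot until you feel it come up against the depth stop and it stays resting there; do not shove so hard that the stop slips from its setting. Leave the round bench block, the tin and the dapping block where they are.

Things in the scene. Friction and masses are not known exactly. Their poses are not given: they have to be found in the camera images.
- holder: Low fixed steel bracket, 115 mm deep, 127 wide (171 over its screw feet), 25 high: a slot 103 mm wide and 20 high, floored by the bench, between 12 mm cheeks under a 5 mm cover; flared lips at the mouth reach 18 mm out and open to about 128 mm. Origin: centre of the mouth at bench level; +x points into the slot, z up.
- stop: Depth stop in the slot: dark steel bar 96 mm wide, 10 thick, 2 to 16 mm above the bench, with a brass thumb screw (18 mm across, top at 44 mm) standing up through a gap in the cover. Origin: middle of its face towards the mouth, at bench level, 5 mm before the screw axis, 43 to 65 mm inside the mouth; axes as the holder's. Held by friction only: slips in along the slot above about 14 N.
- pin: Bench pin: flat light-wood board 130 mm long (x), 100 mm wide (y), 16 mm thick, about 0.14 kg, lying loose on the bench. Origin: centre of its underside. The +x end is plain and goes into the slot; the -x end has a central V notch, 40 mm wide at the edge and 40 mm deep, leaving two straight 30 mm wide ends beside it.
- pin_nose (a point): Middle of the plain (+x) end face of the bench pin, 65 mm from its origin, 8 mm above its underside.
- stick: Emery stick: wooden stick 110 mm long (x), 24 mm wide (y), 12 mm thick, 0.045 kg, its +x half covered with grey abrasive. Origin: centre of its underside. At the start its +x end lies in the slot and the rest pokes out of the mouth.
- block: Bystander: round steel bench block on a rubber foot, 72 mm across, 26 mm high. Origin: centre of its underside.
- tin: Bystander: small round aluminium tin, 56 mm across, 42 mm high. Origin: centre of its underside.
- dapping: Bystander: dark steel dapping block, a 45 mm cube with round hollows in its faces. Origin: centre of its underside.
Things that resemble listed ones, but are neither listed nor needed, are in the scene too. Several things have the shape of the pin; the one meant has the colours described above.

How it is judged:
By the outcome, as a careful person would: the job done as asked, in the order asked, and still so for the second after the job is handed in, with the robot touching nothing.
It also fails if it takes over 67 s, if anything falls off the work surface, if the arm or the gripper's body presses on something with over 40 N, if the wrist force passes 120 N, or if a joint passes its speed limit or range.

### The arm

A 6-joint arm with a two-finger parallel gripper is mounted at the origin on the work surface. World frame = base frame: x ahead of the robot, y to its left, z up, the work surface at z = 0. Lengths are in mm, angles in rad, forces in N, time in s.
With the tool pointing down it reaches from about 400 to 925 mm from the base axis. Payload 12.5 kg.
Tool frame: the origin (TCP) lies at the very end of the fingers, on their centre line; the grasp point (between the pads) lies 19 mm behind it; z points along the fingers, x is the direction in which the jaws open and shut, and the axes are right-handed (so a half turn about z gives the same grasp; the last joint's range is limited). The gripper opens to 95 mm and grips with 3 to 60 N. Pads are 20 mm wide; open, the fingers measure 119 mm over their backs; the gripper's body (75 mm by 180 mm) begins 59 mm behind the grasp point.
Start: joints at [1.14, 0.491, 1.559, -0, 1.092, -0.106], TCP at [199.433, 592.346, 214.661] pointing down, gripper open.
Joint ranges: [-3.1, 3.1], [-0.84, 2.19], [0.05, 2.79], [-1.13, 4.28], [0.06, 2.93], [-2.69, 2.69]. Speed limits (rad/s): [2.22, 2.22, 2.79, 3.14, 3.14, 3.14].

### API

Orientations are given as a rotation vector (axis times angle).
In Python, from cell import monitor, viewer, workorder gives the robot as it stands.
- The arm moves only by the tool drive_tool, never from a script. Its argument "plan" is a list of rows, each a list of 5 numbers: the shift along the tool's x, y, z in m, then the turn about the tool's z in degrees, then the opening, from 0 (shut) to 1 (fully open). In form: [[dx, dy, dz, yaw, hand], ...]. A call has 1 to 10 rows; each row shifts and turns the commanded pose from where the row before left it, along the tool's axes as they then stand; what a row does not reach is not made up. A row lasts 1/8 s, in which the tool goes at most 62.5 mm and 10.7 degrees, less where a joint would pass 70% of its speed; a pose out of reach is approached as far as the arm can. A call with a gripper value outside its range is refused whole. The fingers move at their own pace and stop on an object; the grip force is fixed at half the most. Time passes only in rows, so rows that do not move let the fingers close. It gives the time, the measured TCP pose, the force and the opening at its end, in the units of the state.
- monitor.get_state(): the state, without advancing time (a new reading comes with each control period).
- viewer.snapshot(name): name is "scene" or "side" or "wrist"; returns the picture (400x640x3 uint8, blue, green, red); there is no depth.
- viewer.camera_model(name): a dict with "vfov" (degrees; the focal length in pixels is half the picture's height over the tangent of half this angle, whatever the lens; pixels are square), "cx", "cy" (the principal point, pixels), "rvec" (rotation vector, rad) and "tvec" (3), from world to camera coordinates, as OpenCV has them. Camera axes: x right, y down, z forward; pixel columns grow to the right and rows downward; lengths in mm; the calibration is good to about 2 mm. A picture is of the moment at which its call begins: read the wrist's pose just before it. camera_model takes no time and is no camera call; for the wrist camera it gives the pose at the moment of the call.
- workorder.job_done(): hands the job in, once; it reports no verdict.
The state is a dict: "time": time; "q": joint angles; "qd": joint speeds; "joint_efforts": joint torques, N m; "ee_pos": TCP position; "ee_rot": TCP orientation; "wrist_force": force on the tool from outside, world axes, zero at the start; "wrist_torque": the same for the moment, N m; "width": finger opening in mm.
Only numpy, scipy, OpenCV 4.12 (cv2) and the standard library are available. Lean on these libraries where they do the work, as an engineer would, in place of code of your own. Each camera call takes 0.05 s, during which the arm holds its last target. There are 200 camera calls.

## Working session

There is one attempt and no reset: what is moved stays moved. The work goes in short steps, Python scripts to look and compute and a tool call to move; the robot and the scene stay as the last step left them, time stands still between calls to the robot, and variables do not carry over. Pictures are saved under pics/ and viewed, about 8 in all and at most 12, crops included, and the job is handed in when it is done.

Besides the shell and the picture viewer there is one more tool, called after "Request:" as name(argument=value, ...), one argument or row to a line, values as JSON. drive_tool: Moves the arm, as the interface text tells. Its arguments: {"type":"object","properties":{"plan":{"type":"array"}},"required":["plan"]}

```bash
ls; mkdir -p pics; cat > h.py <<'E'
import numpy as np, cv2
from cell import monitor, viewer, workorder
def cam(n):
    m=viewer.camera_model(n); f=200/np.tan(np.radians(m['vfov'])/2)
    K=np.array([[f,0,m['cx']],[0,f,m['cy']],[0,0,1.]])
    return m,K,cv2.Rodrigues(np.array(m['rvec'],float))[0],np.array(m['tvec'],float)
def ray(c,uv,z):
    m,K,R,t=c
    d=R.T@np.linalg.inv(K)@np.array([uv[0],uv[1],1.]); o=-R.T@t
    return (o+d*(z-o[2])/d[2])[:2]
def proj(c,P):
    m,K,R,t=c
    return cv2.projectPoints(np.array(P,float).reshape(-1,3),np.array(m['rvec'],float),t,K,None)[0].reshape(-1,2)
E
python3 - <<'E'
from h import *
for n in ["scene","side","wrist"]:
    c=cam(n); cv2.imwrite(f"pics/{n}0.png",viewer.snapshot(n)); print(n,c[0])
s=monitor.get_state();print(s)
E
```

```text
pics
scene {'vfov': 44.68579820427743, 'cx': 315.10332628587844, 'cy': 206.43741344219026, 'rvec': array([ 0.93289458,  2.58351388, -0.97905823]), 'tvec': array([ 455.75979681, -206.45921703, 1198.03132348])}
side {'vfov': 48.94644790557372, 'cx': 321.8275356293739, 'cy': 196.3937533456681, 'rvec': array([ 2.08671168, -0.81955736,  0.44182618]), 'tvec': array([-409.79247118,  223.18438533,  824.13098382])}
wrist {'vfov': 64.79477586052539, 'cx': 321.41476102335884, 'cy': 201.68748680634758, 'rvec': array([-2.37791925, -1.70870881, -0.21462542]), 'tvec': array([-623.77563769,  -28.78811952,  391.63902105])}
{'time': 0.15, 'q': array([ 1.14040527e+00,  4.91361012e-01,  1.55931082e+00,  3.15855199e-05,
        1.09170234e+00, -1.05607215e-01]), 'qd': array([-0.0020598 , -0.00150508, -0.0034992 ,  0.00069213,  0.0008417 ,
       -0.00122512]), 'joint_efforts': array([ 3.84241393e-04, -6.12897277e+01, -2.58278471e+01,  6.92080613e-02,
        4.73455922e-02, -1.15811272e-04]), 'ee_pos': array([199.34058313, 592.17004515, 214.23285128]), 'ee_rot': array([ 2.55109456e+00,  1.83282409e+00, -1.08856665e-03]), 'wrist_force': array([ 0.65618244, -0.19135254,  0.80259868]), 'wrist_torque': array([-0.00923325, -0.04189482, -0.01868735]), 'width': 95.1680568778857}
```

View pics/scene0.png

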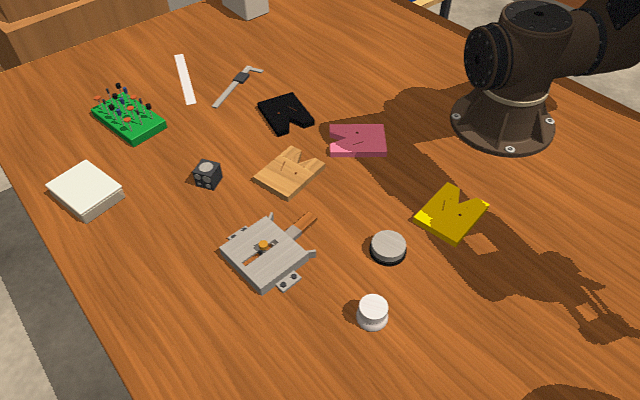

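View pics/side0.png

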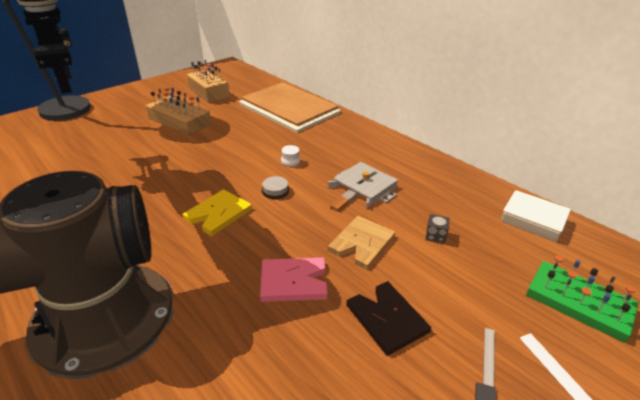

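The scene view shows four boards shaped like the pin: black (285,113), pink (357,140), yellow (452,213) and light wood (289,172). The light-wood one fits the description. The holder is at (267,252) with the stick at (300,225), the block at (388,247), the tin at (373,312) and the dapping block at (207,174). I'll take an enlarged crop to confirm and measure.

```bash
python3 - <<'E'
import cv2
a=cv2.imread("pics/scene0.png")[140:300,180:340]
cv2.imwrite("pics/c1.png",cv2.resize(a,None,fx=3.75,fy=3.75,interpolation=cv2.INTER_CUBIC))
E
```

```text
(no output)
```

View pics/c1.png

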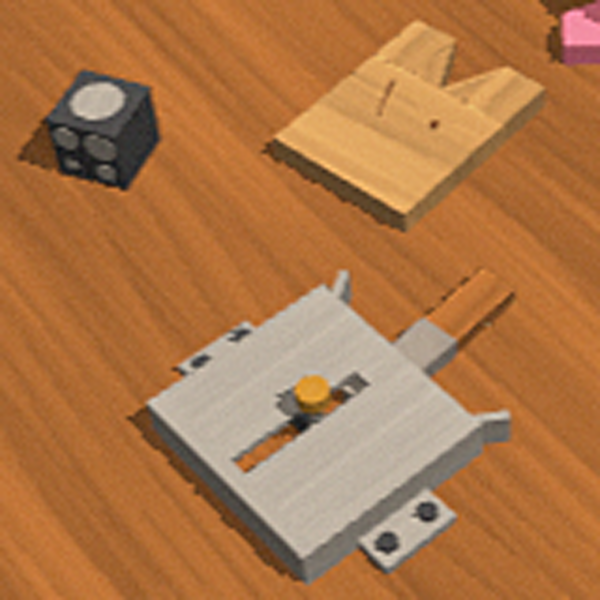

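The crop confirms the light-wood pin: V notch towards the upper right, plain end facing lower left. The stick points out of the mouth. Now I'll fit poses from these corners.

```bash
cat > fit.py <<'E'
from h import *
from scipy.optimize import least_squares
def fit(c,local,px,x0):
    L=np.array(local,float); px=np.array(px,float)
    def P(p):
        ca,sa=np.cos(p[2]),np.sin(p[2])
        return np.c_[p[0]+ca*L[:,0]-sa*L[:,1],p[1]+sa*L[:,0]+ca*L[:,1],L[:,2]]
    r=least_squares(lambda p:(proj(c,P(p))-px).ravel()*[1.]*1,x0,x_scale=[100,100,1])
    return r.x,np.abs(r.fun).max()
E
python3 - <<'E'
from fit import *
c=cam("scene")
g=lambda a:[(180+(x+.5)/3.75-.5,140+(y+.5)/3.75-.5) for x,y in a]
pin=g([(275,142),(407,218),(545,88),(418,22)])
hol=g([(327,287),(482,430),(305,568),(148,405)])
st=g([(487,268),(515,295)])
for n,p,z in (("pin",pin,16),("hol",hol,25),("stick",st,12)): print(n,[ray(c,q,z).round(1) for q in p])
print("stick edge", [ray(c,q,12).round(1) for q in g([(395,347),(440,372)])], "screw",ray(c,g([(312,388)])[0],44))
P0=np.array([ray(c,q,16) for q in pin]); d=P0[[0,1]].mean(0)-P0[[2,3]].mean(0); a0=np.arctan2(d[1],d[0])
# sign of y: left = z x X
y=np.array([-d[1],d[0]]); s=np.sign((P0[0]-P0[1])@y)
print(fit(c,[(65,50*s,16),(65,-50*s,16),(-65,-50*s,16),(-65,50*s,16)],pin,[*P0.mean(0),a0]))
H=np.array([ray(c,q,25) for q in hol]); d=H[[2,3]].mean(0)-H[[0,1]].mean(0); a1=np.arctan2(d[1],d[0])
y=np.array([-d[1],d[0]]); s=np.sign((H[0]-H[1])@y)
h,e=fit(c,[(0,63.5*s,25),(0,-63.5*s,25),(115,-63.5*s,25),(115,63.5*s,25)],hol,[*H[:2].mean(0),a1]);print(h,e)
sc=ray(c,g([(312,388)])[0],44)-h[:2]; R=np.array([[np.cos(h[2]),np.sin(h[2])],[-np.sin(h[2]),np.cos(h[2])]]);print("screw local",R@sc)
for q in st+g([(395,347),(440,372)]):print("stick local",R@(ray(c,q,12)-h[:2]))
for n,uv in (("block",(388,240)),("tin",(373,303)),("dap",(207,168)),("yellow",(452,213)),("pink",(357,140)),("black",(285,113))):print(n,ray(c,uv,26 if n=='block' else 42 if n in('tin','dap') else 16))
E
```

```text
pin [array([ 582.1, -222.9]), array([ 559.5, -125.7]), array([ 432.9, -156. ]), array([ 454.9, -251.8])]
hol [array([ 627.2, -106.8]), array([622.4,  19.5]), array([736.6,  27.9]), array([ 742.7, -101.7])]
stick [array([546.4, -70.9]), array([546.9, -46.2])]
stick edge [array([618.3, -59.4]), array([610.3, -31. ])] screw [679.37412503 -43.97084005]
(array([ 5.07340388e+02, -1.89131842e+02,  2.26827801e-01]), np.float64(0.32442443100217133))
[ 6.24833521e+02 -4.30586533e+01  5.06027236e-02] 0.6905440719123135
screw local [54.42464982 -3.66974446]
stick local [-79.78676608 -23.86520134]
stick local [-78.01206752   0.84260576]
stick local [ -7.34258479 -16.0266182 ]
stick local [-13.91038519  12.78276364]
block [484.52020436  92.26432932]
tin [608.85846477 178.52594392]
dap [ 653.87095273 -287.50120622]
yellow [330.34608103 122.07861669]
pink [ 325.39738182 -167.14590258]
black [ 392.87482542 -357.31456707]
```

```bash
cat > rel.py <<'E'
import sys; from h import *
# usage: rel.py x y z jawdeg -> remaining shift in the tool axes (mm), yaw deg
def rel(x,y,z,a):
    s=monitor.get_state(); R=cv2.Rodrigues(s['ee_rot'])[0]
    d=R.T@(np.array([x,y,z])-s['ee_pos']); cur=np.degrees(np.arctan2(R[1,0],R[0,0]))
    yaw=-((a-cur+90)%180-90)
    print('t',round(s['time'],2),'pos',s['ee_pos'].round(1),'jaw',round(cur,2),'F',s['wrist_force'].round(1),'w',round(s['width'],1),'q6',s['q'][5].round(2))
    print('shift',d.round(1),'yaw',round(yaw,2),'tilt',R[:,2].round(3))
if __name__=="__main__": rel(*map(float,sys.argv[1:]))
E
python3 rel.py 540 -58 214 98
python3 - <<'E'
from h import *
c=cam("wrist"); print(-c[2].T@c[3], c[2][2])
E
```

```text
t 0.15 pos [199.3 592.2 214.2] jaw 71.39 F [ 0.7 -0.2  0.8] w 95.2 q6 -0.11
shift [-507.5  530.3    0.6] yaw -26.61 tilt [-0.    -0.001 -1.   ]
[133.09901864 614.05192957 385.49681924] [ 0.23602531 -0.08098193 -0.96836666]
```

Request:
drive_tool(
  plan=[
    [-0.035,0.037,0,0,0.5],
    [-0.035,0.037,0,0,0.5],
    [-0.035,0.037,0,0,0.5],
    [-0.035,0.037,0,0,0.5],
    [-0.035,0.037,0,0,0.5],
    [-0.035,0.037,0,0,0.5],
    [-0.035,0.037,0,0,0.5],
    [-0.035,0.037,0,0,0.5],
    [-0.035,0.037,0,0,0.5],
    [-0.035,0.037,0,0,0.5],
  ],
)

```text
time: 1.4
ee_pos: [438.9, 141.0, 214.7]
ee_rot: [-2.551, -1.833, -0.0]
wrist_force: [1.1, 0.6, -0.6]
width: 47.4
```

Request:
drive_tool(
  plan=[
    [-0.035,0.037,0,0,0.5],
    [-0.035,0.037,0,0,0.5],
    [-0.035,0.037,0,0,0.5],
    [-0.035,0.037,0,0,0.5],
    [0,0,0,-9,0.5],
    [0,0,0,-9,0.5],
    [0,0,0,-9,0.5],
    [0,0,0,0,0.5],
    [0,0,0,0,0.5],
  ],
)

```text
time: 2.52
ee_pos: [534.0, -37.3, 214.6]
ee_rot: [-2.057, -2.375, -0.0]
wrist_force: [0.4, -0.2, -0.5]
width: 47.5
```

```bash
python3 - <<'E'
from rel import *
rel(571,-55,60,98.5)
import pickle
c=cam("wrist"); im=viewer.snapshot("wrist"); pickle.dump(c,open("w1.pkl","wb"))
cv2.imwrite("pics/w1.png",cv2.resize(im,(800,500),interpolation=cv2.INTER_CUBIC))
E
```

```text
t 2.52 pos [534.  -37.3 214.6] jaw 98.2 F [ 0.4 -0.2 -0.5] w 47.5 q6 -1.91
shift [-22.8  34.1 154.6] yaw -0.3 tilt [-0.  0. -1.]
```

View pics/w1.png

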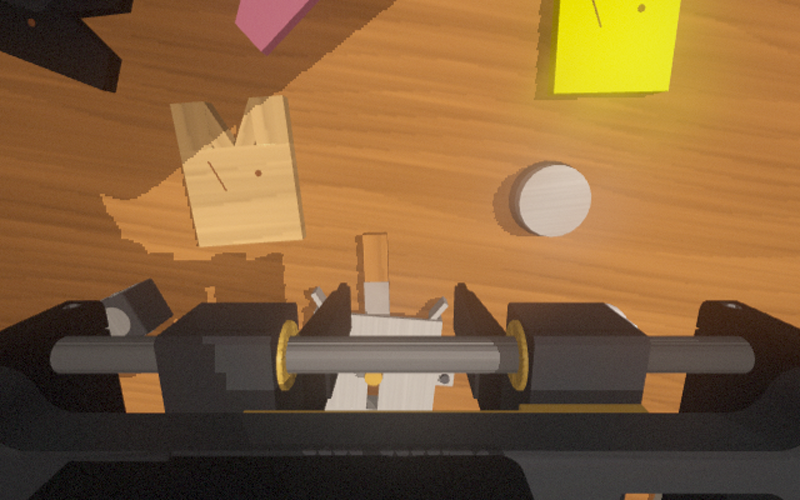

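The wrist view shows the stick end at (362–388,233), its abrasive boundary at (364–389,282), the pin plain end at (199,247)–(302,240), and its notch end at (171,104) and (286,97). The cover's mouth edge is at about (352,317)–(442,321).

```bash
python3 - <<'E'
from fit import *; import pickle
c=pickle.load(open("w1.pkl","rb"))
g=lambda a:[((x+.5)/1.25-.5,(y+.5)/1.25-.5) for x,y in a]
pin=g([(199,247),(302,240),(286,97),(171,104)])
print([ray(c,q,16).round(1) for q in pin])
print(fit(c,[(65,-50,16),(65,50,16),(-65,50,16),(-65,-50,16)],pin,[507,-189,.22]))
st=g([(362,233),(388,233),(389,281),(364,282),(366,313),(388,313)])
print("stick",[ray(c,q,12).round(1) for q in st])
print(fit(c,[(-55,-12,12),(-55,12,12),(0,12,12),(0,-12,12)],st[:4],[600,-55,.1]))
print("cover",[ray(c,q,25).round(1) for q in g([(352,317),(442,321)])],"screw",ray(c,g([(374,378)])[0],44))
E
```

```text
[array([ 581.8, -229.3]), array([ 560.6, -131.3]), array([ 433.8, -155.6]), array([ 454.1, -255.9])]
(array([ 5.07577452e+02, -1.92999302e+02,  1.99610075e-01]), np.float64(1.1803316341651282))
stick [array([546.4, -75.3]), array([542.8, -50.4]), array([591.1, -42.9]), array([595.8, -67.4]), array([628.5, -61.5]), array([625.3, -39.3])]
(array([ 5.96394144e+02, -5.47073840e+01,  1.55699238e-01]), np.float64(2.553551397430226))
cover [array([629. , -74.2]), array([620.5,  14.5])] screw [681.14690047 -44.36348109]
```

Request:
drive_tool(
  plan=[
    [-0.0125,0.017,0.04,0,0.5],
    [-0.0125,0.017,0.04,0,0.5],
    [0,0,0.04,0,0.5],
    [0,0,0.04,0,0.5],
    [0,0,0.03,0,0.5],
    [0,0,0.015,0,0.5],
    [0,0,0.005,0,0.5],
    [0,0,0,0,0.2],
    [0,0,0,0,0.15],
    [0,0,0,0,0.15],
  ],
)

```text
time: 3.82
ee_pos: [571.6, -57.2, 5.4]
ee_rot: [2.052, 2.377, 0.001]
wrist_force: [0.5, 0.3, 4.4]
width: 23.7
```

Request:
drive_tool(
  plan=[
    [0,0,0,0,0.15],
    [0,0,0,0,0.15],
  ],
)

```text
time: 4.08
ee_pos: [571.6, -57.1, 5.4]
ee_rot: [2.052, 2.377, 0.001]
wrist_force: [-0.2, -0.1, 5.7]
width: 23.8
```

Request:
drive_tool(
  plan=[
    [0,-0.004,-0.002,0,0.15],
    [0,-0.01,0,0,0.15],
    [0,-0.015,0,0,0.15],
    [0,-0.015,0,0,0.15],
    [0,-0.015,0,0,0.15],
    [0,-0.006,0,0,0.15],
    [0,0,-0.02,0,0.15],
    [0,0,-0.035,0,0.15],
    [0,0,-0.035,0,0.15],
    [0,0,-0.02,0,0.15],
  ],
)

```text
time: 5.32
ee_pos: [507.3, -66.7, 118.3]
ee_rot: [2.052, 2.377, 0.002]
wrist_force: [0.5, -0.4, -0.6]
width: 23.6
```

```bash
python3 rel.py 690 135 118 98
```

```text
t 5.33 pos [507.3 -66.7 118.3] jaw 98.39 F [ 0.5 -0.4 -0.6] w 23.6 q6 -1.98
shift [172.9 210.1   0.6] yaw 0.39 tilt [ 0.002 -0.    -1.   ]
```

Request:
drive_tool(
  plan=[
    [0.025,0.03,0,0,0.15],
    [0.025,0.03,0,0,0.15],
    [0.025,0.03,0,0,0.15],
    [0.025,0.03,0,0,0.15],
    [0.025,0.03,0,0,0.15],
    [0.025,0.03,0,0,0.15],
    [0.023,0.03,0,0,0.15],
    [0,0,0.04,0,0.15],
    [0,0,0.04,0,0.15],
    [0,0,0.02,0,0.15],
  ],
)

```text
time: 6.58
ee_pos: [688.6, 135.1, 14.4]
ee_rot: [-2.052, -2.377, 0.003]
wrist_force: [-0.1, 0.3, -0.4]
width: 23.7
```

Request:
drive_tool(
  plan=[
    [0,0,0.008,0,0.15],
    [0,0,0.004,0,0.15],
    [0,0,0,0,0.15],
    [0,0,0,0,0.4],
    [0,0,0,0,0.45],
    [0,0,0,0,0.45],
    [0,0,-0.03,0,0.45],
    [0,0,-0.04,0,0.45],
    [0,0,-0.04,0,0.45],
  ],
)

```text
time: 7.7
ee_pos: [689.4, 135.2, 115.7]
ee_rot: [-2.053, -2.378, 0.0]
wrist_force: [-0.4, -0.8, -1.0]
width: 42.6
```

```bash
python3 - <<'E'
from rel import *
# pin TCP local (-59,31), pin from mean of both fits
for a,x,y in ((.213,507.5,-191),):
    ca,sa=np.cos(a),np.sin(a); X=x+ca*-59-sa*31; Y=y+sa*-59+ca*31; print(X,Y)
    rel(X,Y,110,90+np.degrees(a))
im=viewer.snapshot("scene")
a=im[130:350,200:520]
cv2.imwrite("pics/s2.png",cv2.resize(a,None,fx=2.5,fy=2.5,interpolation=cv2.INTER_CUBIC))
E
```

```text
443.2801484914861 -173.17275477746426
t 7.7 pos [689.4 135.2 115.7] jaw 98.39 F [-0.4 -0.8 -1. ] w 42.6 q6 -1.62
shift [-269.2 -288.4    5.8] yaw -3.81 tilt [-0.  0. -1.]
```

View pics/s2.png

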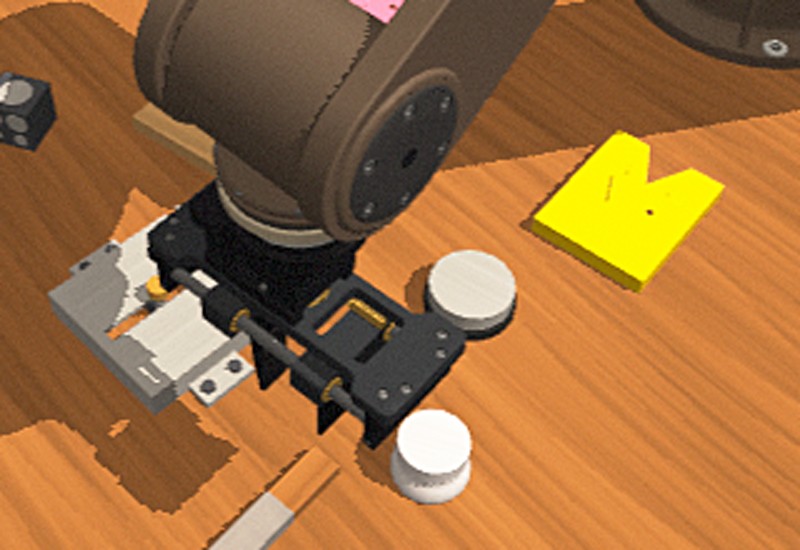

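The stick lies flat near (270,500) in this crop, clear of the holder, and the block and tin haven't moved. On the way to the pin I'll take one closer wrist look.

```bash
python3 rel.py 575 -180 170 102.2
```

```text
t 7.75 pos [691.5 135.5 121.7] jaw 98.4 F [2.  0.3 4.8] w 42.8 q6 -1.62
shift [-295.1 -160.9  -49.4] yaw -3.8 tilt [ 0.007  0.001 -1.   ]
```

Request:
drive_tool(
  plan=[
    [-0.033,-0.018,-0.012,0,0.5],
    [-0.033,-0.018,-0.012,0,0.5],
    [-0.033,-0.018,-0.012,0,0.5],
    [-0.033,-0.018,-0.012,0,0.5],
    [-0.033,-0.018,0,0,0.5],
    [-0.033,-0.018,0,0,0.5],
    [-0.033,-0.018,0,0,0.5],
    [-0.033,-0.018,0,0,0.5],
    [-0.031,-0.017,0,0,0.5],
    [0,0,0,-3.8,0.5],
  ],
)

```text
time: 9.0
ee_pos: [572.5, -182.3, 162.6]
ee_rot: [1.975, 2.443, -0.0]
wrist_force: [0.3, -0.5, 0.1]
width: 47.5
```

Request:
drive_tool(
  plan=[
    [0,0,0,0,0.5],
  ],
)

```text
time: 9.12
ee_pos: [573.1, -180.5, 162.6]
ee_rot: [1.974, 2.444, 0.0]
wrist_force: [0.4, -0.1, 0.7]
width: 47.6
```

```bash
python3 - <<'E'
from rel import *
rel(443,-173,110,102.2)
import pickle
c=cam("wrist"); im=viewer.snapshot("wrist"); pickle.dump(c,open("w2.pkl","wb"))
p=proj(c,[(507.5,-191,16)])[0]; print(p)
cv2.imwrite("pics/w2f.png",im)
cv2.imwrite("pics/w2.png",cv2.resize(im,(800,500),interpolation=cv2.INTER_CUBIC))
E
```

```text
t 9.12 pos [ 573.1 -180.5  162.6] jaw 102.13 F [ 0.4 -0.1  0.7] w 47.6 q6 -2.2
shift [  34.6 -125.7   52.6] yaw -0.07 tilt [ 0.  0. -1.]
[325.72449837 124.45232784]
```

View pics/w2.png

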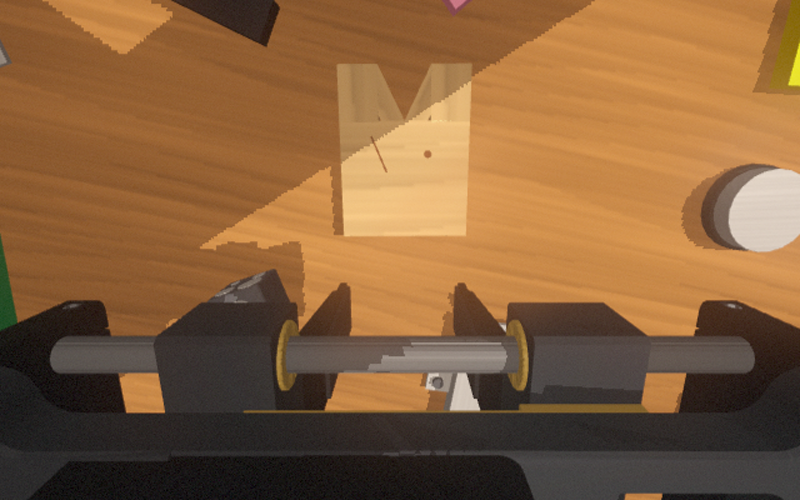

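The pin is square to the tool: plain end (343,236)–(466,236), notch end (337,64)–(471,64), notch apex about (404,120).

```bash
python3 - <<'E'
from fit import *; import pickle; from rel import rel
c=pickle.load(open("w2.pkl","rb"))
g=lambda a:[((x+.5)/1.25-.5,(y+.5)/1.25-.5) for x,y in a]
pin=g([(343,236),(466,236),(471,64),(337,64),(404,121)])
f,e=fit(c,[(65,-50,16),(65,50,16),(-65,50,16),(-65,-50,16),(-25,0,16)],pin,[507,-189,.22]);print(f,e)
x,y,a=f;ca,sa=np.cos(a),np.sin(a); rel(x+ca*-59-sa*31,y+sa*-59+ca*31,5,90+np.degrees(a))
E
```

```text
[ 5.07116320e+02 -1.93560049e+02  2.14457133e-01] 0.817966248307755
t 9.18 pos [ 573.3 -180.1  162.6] jaw 102.11 F [-0.   0.7  0.1] w 47.6 q6 -2.2
shift [  31.5 -126.6  157.6] yaw -0.17 tilt [ 0.  0. -1.]
```

Request:
drive_tool(
  plan=[
    [0.008,-0.032,0.03,0,0.5],
    [0.008,-0.032,0.03,0,0.5],
    [0.008,-0.032,0.03,0,0.5],
    [0.008,-0.031,0.025,0,0.5],
    [0,0,0.023,0,0.5],
    [0,0,0,0,0.5],
    [0,0,0.005,0,0.5],
    [0,0,0.003,0,0.5],
    [0,0,0,0,0.5],
  ],
)

```text
time: 10.3
ee_pos: [442.6, -175.6, 16.8]
ee_rot: [1.973, 2.445, 0.0]
wrist_force: [0.3, 1.1, 0.1]
width: 47.3
```

```bash
python3 - <<'E'
from rel import *
rel(442.5,-174.5,5,102.3)
im=viewer.snapshot("side")
c=cam("side");p=proj(c,[(450,-175,10)])[0].astype(int);print(p)
a=im[max(0,p[1]-70):p[1]+70,max(0,p[0]-100):p[0]+100]
cv2.imwrite("pics/s3.png",cv2.resize(a,None,fx=4,fy=4,interpolation=cv2.INTER_CUBIC))
E
```

```text
t 10.3 pos [ 442.6 -175.6   16.8] jaw 102.2 F [0.3 1.1 0.1] w 47.3 q6 -2.3
shift [ 1.1  0.2 11.8] yaw -0.1 tilt [ 0. -0. -1.]
[338 248]
```

View pics/s3.png

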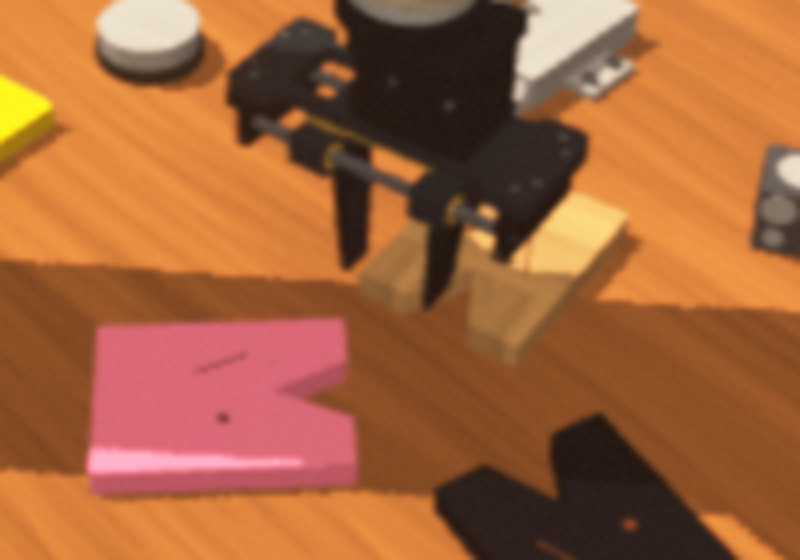

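One finger is left of the prong and the other is in the notch, so they straddle it properly. I'll lower and grip.

Request:
drive_tool(
  plan=[
    [0,0,0.005,0,0.5],
    [0,0,0.005,0,0.5],
    [0,0,0,0,0.5],
    [0,0,0,0,0.35],
    [0,0,0,0,0.3],
    [0,0,0,0,0.3],
    [0,0,0,0,0.3],
  ],
)

```text
time: 11.22
ee_pos: [442.3, -175.7, 6.6]
ee_rot: [-1.973, -2.445, -0.0]
wrist_force: [0.0, 0.5, -0.5]
width: 36.4
```

```bash
python3 - <<'E'
from rel import *
# target: TCP with pin at holder-local x=-92, y=0
hx,hy,ha=624.8,-44,.0506
ca,sa=np.cos(ha),np.sin(ha)
X,Y=hx+ca*(-92-59)-sa*31, hy+sa*(-92-59)+ca*31
print(X,Y); rel(X,Y,7,90+np.degrees(ha))
E
```

```text
472.42533521661954 -20.67701708287622
t 11.22 pos [ 442.3 -175.7    6.6] jaw 102.19 F [ 0.   0.5 -0.5] w 36.4 q6 -2.3
shift [145.1  62.1  -0.4] yaw 9.29 tilt [ 0.  0. -1.]
```

Request:
drive_tool(
  plan=[
    [0,0,0,3,0.3],
    [0,0,0,3,0.3],
    [0,0,0,3.3,0.3],
    [0.015,0.003,0,0,0.3],
    [0.02,0.004,0,0,0.3],
    [0.02,0.004,0,0,0.3],
    [0.02,0.004,0,0,0.3],
    [0.02,0.004,0,0,0.3],
    [0.02,0.004,0,0,0.3],
    [0.02,0.004,0,0,0.3],
  ],
)

```text
time: 12.48
ee_pos: [462.4, -37.9, 6.6]
ee_rot: [-2.163, -2.279, -0.0]
wrist_force: [0.0, -0.4, 0.4]
width: 36.4
```

Request:
drive_tool(
  plan=[
    [0.015,0.004,0,0,0.3],
    [0.003,0.001,0,0,0.3],
    [0,0,0,0,0.3],
  ],
)

```text
time: 12.85
ee_pos: [466.6, -21.2, 6.6]
ee_rot: [2.164, 2.278, 0.0]
wrist_force: [0.2, 0.3, -0.1]
width: 36.5
```

```bash
python3 - <<'E'
from rel import *
rel(466.5,-21,7,92.9)
im=viewer.snapshot("scene"); cv2.imwrite("pics/s4f.png",im)
a=im[120:300,200:440]
cv2.imwrite("pics/s4.png",cv2.resize(a,None,fx=10/3,fy=10/3,interpolation=cv2.INTER_CUBIC))
E
```

```text
t 12.85 pos [466.6 -21.2   6.6] jaw 92.94 F [ 0.2  0.3 -0.1] w 36.5 q6 -1.81
shift [ 0.2 -0.1 -0.4] yaw 0.04 tilt [ 0.  0. -1.]
```

View pics/s4.png

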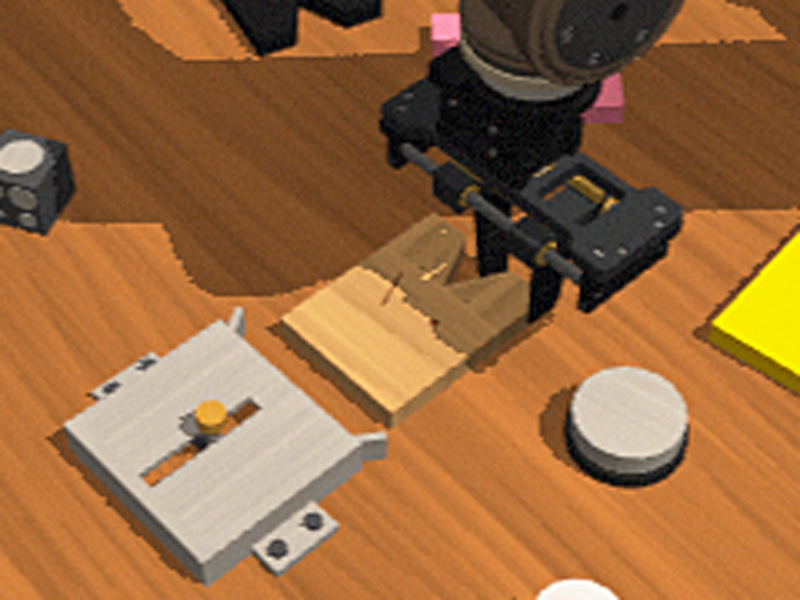

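Pin corners are at plain end (282,321) and (392,414), and notch end (433,214). Cover corners are at (222,320), (357,441), (67,425) and (205,567). I'll compute the pin's pose in the holder frame from this one picture, so camera bias is shared.

```bash
python3 - <<'E'
from fit import *
c=cam("scene")
g=lambda a:[(200+(x+.5)*.3-.5,120+(y+.5)*.3-.5) for x,y in a]
p,e=fit(c,[(65,-50,16),(65,50,16),(-65,-50,16)],g([(282,321),(392,414),(433,214)]),[560,-47,.05]);print(p,e)
h,e=fit(c,[(0,-63.5,25),(0,63.5,25),(115,-63.5,25),(115,63.5,25)],g([(222,320),(357,441),(67,425),(205,567)]),[625,-43,.05]);print(h,e)
R=cv2.Rodrigues(np.array([0,0,-h[2]]))[0][:2,:2]
print("pin in holder",R@(p[:2]-h[:2]),np.degrees(p[2]-h[2]))
print("screw in holder",R@(ray(c,g([(210,413)])[0],44)-h[:2]))
for l in [(-18,-64,12),(-18,64,12)]:
    ca,sa=np.cos(h[2]),np.sin(h[2]); q=proj(c,[(h[0]+ca*l[0]-sa*l[1],h[1]+sa*l[0]+ca*l[1],l[2])])[0]; print((q-[200,120])/.3)
E
```

```text
[ 5.27989748e+02 -4.66228724e+01  6.41943877e-02] 0.4298270478602717
[ 6.23662440e+02 -4.65103256e+01  6.38234261e-02] 1.6711936130985805
pin in holder [-95.48507799   5.98969674] 0.02125453277801947
screw in holder [56.6697752  -0.43911679]
[243.18263681 315.75904008]
[385.56940775 438.38419977]
```

Request:
drive_tool(
  plan=[
    [-0.002,0,0,0,0.3],
    [-0.002,0,0,0,0.3],
    [0,0,0,0,0.42],
    [0,0,0,0,0.46],
    [0,-0.007,0,0,0.46],
    [0,-0.015,0,0,0.46],
    [-0.015,0,0,0,0.6],
    [-0.016,0,0,0,0.6],
    [0,0,0,0,0.6],
    [0,0,0,0,0.6],
  ],
)

```text
time: 14.15
ee_pos: [446.5, -57.6, 6.6]
ee_rot: [2.166, 2.276, 0.0]
wrist_force: [0.1, -0.2, -0.0]
width: 56.9
```

Request:
drive_tool(
  plan=[
    [0,0.006,0,0,0.6],
    [0,0.004,0,0,0.6],
    [0,0.006,0,0,0.6],
    [0,0.006,0,0,0.6],
    [0,0.006,0,0,0.6],
    [0,0.003,0,0,0.6],
    [0,0,0,0,0.6],
  ],
)

```text
time: 15.02
ee_pos: [477.6, -55.7, 6.6]
ee_rot: [2.164, 2.277, 0.0]
wrist_force: [0.1, -0.2, -0.9]
width: 57.1
```

```bash
python3 - <<'E'
from rel import *
rel(466.5,-21,7,92.9)
im=viewer.snapshot("scene"); cv2.imwrite("pics/s5f.png",im)
a=im[120:300,200:440]
cv2.imwrite("pics/s5.png",cv2.resize(a,None,fx=10/3,fy=10/3,interpolation=cv2.INTER_CUBIC))
E
```

```text
t 15.03 pos [477.6 -55.7   6.6] jaw 92.9 F [ 0.1 -0.2 -0.9] w 57.1 q6 -1.88
shift [35.3 -9.3 -0.4] yaw -0.0 tilt [ 0.  0. -1.]
```

View pics/s5.png

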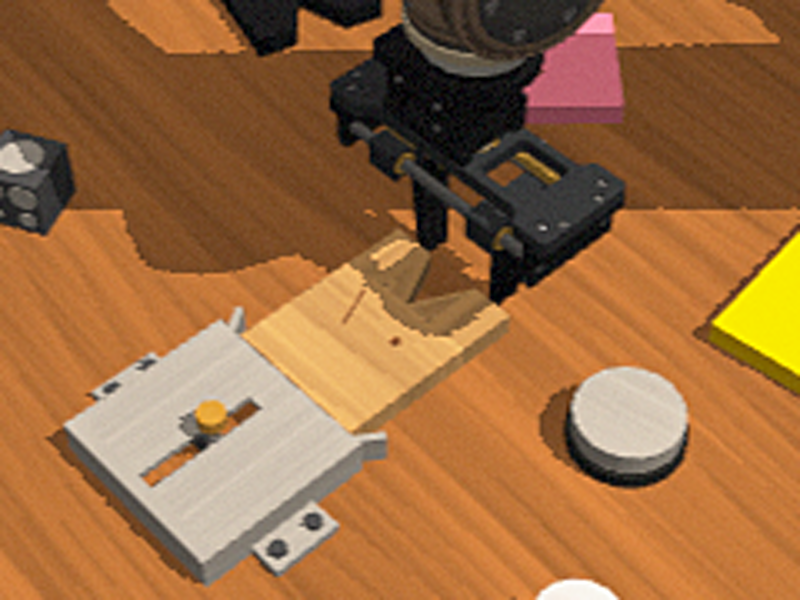

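The pin is flat, centred between the lips and just at the mouth. I'll keep pushing in steps and watch the force.

Request:
drive_tool(
  plan=[
    [0,0.003,0,0,0.6],
    [0,0.003,0,0,0.6],
    [0,0.003,0,0,0.6],
    [0,0.003,0,0,0.6],
    [0,0,0,0,0.6],
  ],
)

```text
time: 15.7
ee_pos: [489.7, -55.2, 6.6]
ee_rot: [2.164, 2.276, 0.001]
wrist_force: [0.2, -0.1, 0.3]
width: 56.9
```

Request:
drive_tool(
  plan=[
    [0,0.003,0,0,0.6],
    [0,0.003,0,0,0.6],
    [0,0.003,0,0,0.6],
    [0,0.003,0,0,0.6],
    [0,0,0,0,0.6],
  ],
)

```text
time: 16.32
ee_pos: [501.7, -54.6, 6.6]
ee_rot: [2.164, 2.276, 0.001]
wrist_force: [-1.0, -0.1, -0.3]
width: 57.3
```

Request:
drive_tool(
  plan=[
    [0,0.003,0,0,0.6],
    [0,0.003,0,0,0.6],
    [0,0.003,0,0,0.6],
    [0,0.002,0,0,0.6],
    [0,0,0,0,0.6],
  ],
)

```text
time: 16.95
ee_pos: [512.6, -54.0, 6.6]
ee_rot: [2.165, 2.277, 0.0]
wrist_force: [-0.4, 0.3, -0.1]
width: 57.3
```

Request:
drive_tool(
  plan=[
    [0,0.002,0,0,0.6],
    [0,0.002,0,0,0.6],
    [0,0.002,0,0,0.6],
    [0,0.002,0,0,0.6],
    [0,0.001,0,0,0.6],
    [0,0,0,0,0.6],
  ],
)

```text
time: 17.7
ee_pos: [521.5, -53.6, 6.6]
ee_rot: [2.164, 2.277, 0.0]
wrist_force: [-1.0, 0.0, 0.5]
width: 56.9
```

Request:
drive_tool(
  plan=[
    [0,0.001,0,0,0.6],
    [0,0.001,0,0,0.6],
    [0,0.001,0,0,0.6],
    [0,0.001,0,0,0.6],
    [0,0,0,0,0.6],
  ],
)

```text
time: 18.32
ee_pos: [525.5, -53.4, 6.6]
ee_rot: [2.165, 2.277, 0.0]
wrist_force: [0.7, 0.2, -0.1]
width: 56.9
```

Request:
drive_tool(
  plan=[
    [0,0.0005,0,0,0.6],
    [0,0.0005,0,0,0.6],
    [0,0.0005,0,0,0.6],
    [0,0.0005,0,0,0.6],
    [0,0.0005,0,0,0.6],
    [0,0,0,0,0.6],
  ],
)

```text
time: 19.08
ee_pos: [527.9, -53.2, 6.6]
ee_rot: [2.165, 2.277, 0.0]
wrist_force: [-0.2, 0.5, -0.2]
width: 57.1
```

```bash
python3 - <<'E'
from rel import *
rel(466.5,-21,7,92.9)
im=viewer.snapshot("scene")
a=im[180:300,200:360]
cv2.imwrite("pics/s6.png",cv2.resize(a,None,fx=5,fy=5,interpolation=cv2.INTER_CUBIC))
E
```

```text
t 19.07 pos [527.9 -53.2   6.6] jaw 92.89 F [-0.2  0.5 -0.2] w 57.1 q6 -1.85
shift [ 35.3 -59.7  -0.4] yaw -0.01 tilt [ 0.  0. -1.]
```

View pics/s6.png

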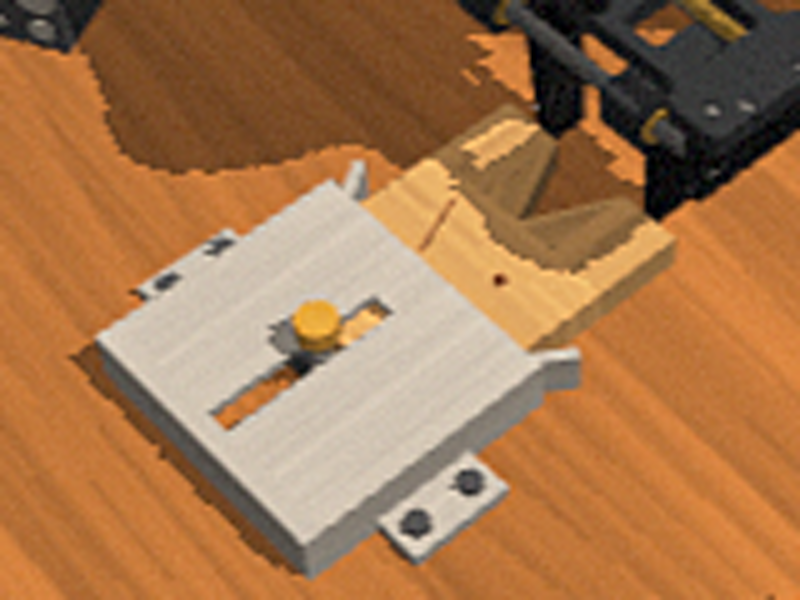

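The light wood is now visible in the cover gap at (365,322), close to the screw at (317,325). I'll continue in fine steps.

Request:
drive_tool(
  plan=[
    [0,0.0005,0,0,0.6],
    [0,0.0005,0,0,0.6],
    [0,0,0,0,0.6],
  ],
)

```text
time: 19.5
ee_pos: [528.9, -53.2, 6.6]
ee_rot: [2.165, 2.277, 0.0]
wrist_force: [-0.6, 0.2, 0.3]
width: 56.7
```

Request:
drive_tool(
  plan=[
    [0,0.0005,0,0,0.6],
    [0,0.0005,0,0,0.6],
    [0,0,0,0,0.6],
  ],
)

```text
time: 19.88
ee_pos: [529.9, -53.1, 6.6]
ee_rot: [2.165, 2.277, 0.0]
wrist_force: [-0.5, 0.3, 0.7]
width: 57.2
```

Request:
drive_tool(
  plan=[
    [0,0.0005,0,0,0.6],
    [0,0.0005,0,0,0.6],
    [0,0,0,0,0.6],
  ],
)

```text
time: 20.25
ee_pos: [530.9, -53.1, 6.6]
ee_rot: [2.165, 2.277, 0.0]
wrist_force: [-0.9, 1.1, 0.2]
width: 57.2
```

Request:
drive_tool(
  plan=[
    [0,0.0005,0,0,0.6],
    [0,0,0,0,0.6],
  ],
)

```text
time: 20.5
ee_pos: [531.3, -53.0, 6.6]
ee_rot: [2.165, 2.277, 0.0]
wrist_force: [-0.6, 0.3, -0.3]
width: 56.8
```

Request:
drive_tool(
  plan=[
    [0,0.0005,0,0,0.6],
    [0,0.0005,0,0,0.6],
    [0,0,0,0,0.6],
  ],
)

```text
time: 20.88
ee_pos: [532.4, -53.0, 6.6]
ee_rot: [2.165, 2.277, 0.0]
wrist_force: [-0.4, 0.6, 0.2]
width: 57.1
```

Request:
drive_tool(
  plan=[
    [0,0.0005,0,0,0.6],
    [0,0,0,0,0.6],
  ],
)

```text
time: 21.12
ee_pos: [532.8, -52.9, 6.6]
ee_rot: [2.165, 2.277, 0.0]
wrist_force: [-1.7, -0.6, 0.8]
width: 57.0
```

Request:
drive_tool(
  plan=[
    [0,0.0005,0,0,0.6],
    [0,0,0,0,0.6],
  ],
)

```text
time: 21.38
ee_pos: [533.4, -52.9, 6.6]
ee_rot: [2.165, 2.277, 0.0]
wrist_force: [-0.6, 0.7, 0.3]
width: 56.7
```

Request:
drive_tool(
  plan=[
    [0,0.0005,0,0,0.6],
    [0,0,0,0,0.6],
  ],
)

```text
time: 21.62
ee_pos: [533.5, -52.9, 6.6]
ee_rot: [-2.164, -2.277, 0.0]
wrist_force: [-2.7, -0.3, 1.4]
width: 56.7
```

Request:
drive_tool(
  plan=[
    [0,0.0003,0,0,0.6],
    [0,0,0,0,0.6],
  ],
)

```text
time: 21.88
ee_pos: [533.6, -52.8, 6.6]
ee_rot: [-2.164, -2.276, 0.001]
wrist_force: [-5.6, -1.1, 2.5]
width: 57.2
```

The force has risen to 5.6 N with almost no motion, at the predicted depth, so this is the stop. I'll back off and check.

Request:
drive_tool(
  plan=[
    [0,-0.001,0,0,0.6],
    [0,-0.003,0,0,0.6],
    [0,-0.01,0,0,0.6],
    [0,-0.02,0,0,0.6],
    [0,-0.02,-0.02,0,0.6],
    [0,0,-0.05,0,0.6],
    [0,0,-0.05,0,0.6],
    [0,0,-0.04,0,0.6],
    [0,0,0,0,0.6],
    [0,0,0,0,0.6],
  ],
)

```text
time: 23.12
ee_pos: [479.6, -55.5, 166.1]
ee_rot: [-2.165, -2.276, 0.0]
wrist_force: [0.7, 0.4, -0.5]
width: 57.2
```

```bash
python3 - <<'E'
from rel import *
rel(480,-55,160,92.9)
im=viewer.snapshot("scene"); cv2.imwrite("pics/s7f.png",im)
a=im[150:350,180:420]
cv2.imwrite("pics/s7.png",cv2.resize(a,(720,600),interpolation=cv2.INTER_CUBIC))
E
```

```text
t 23.12 pos [479.6 -55.5 166.1] jaw 92.88 F [ 0.7  0.4 -0.5] w 57.2 q6 -1.87
shift [0.5 0.5 6.1] yaw -0.02 tilt [-0.  0. -1.]
```

View pics/s7.png

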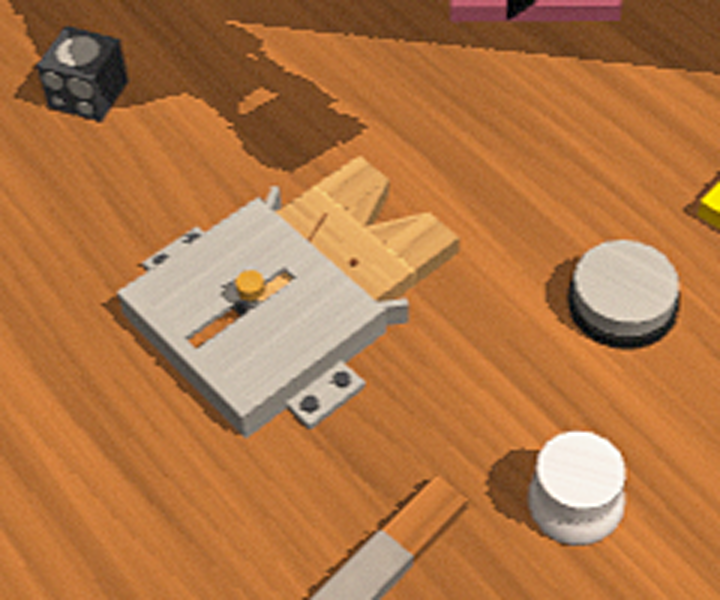

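The pin is in, flat and straight, and the wood fills the gap up to the stop. The stick, block, tin and dapping block are clear. Next I'll check numerically that the knob hasn't shifted, then hand in.

```bash
python3 - <<'E'
from fit import *
for n in ("scene0","s4f","s7f"):
    im=cv2.imread(f"pics/{n}.png")[232:255,250:276]; h=cv2.cvtColor(im,cv2.COLOR_BGR2HSV)
    m=cv2.inRange(h,(16,170,150),(24,255,255)); ys,xs=np.nonzero(m); print(n,len(xs),xs.mean()+250,ys.mean()+232)
c=cam("scene")
p,e=fit(c,[(-65,-50,16),(-65,-20,16),(-65,50,16)],[(180+x/3-.3,150+y/3-.3) for x,y in((362,157),(389,181),(459,240))],[610,-45,.05]);print("pin",p,e)
workorder.job_done()
E
```

```text
scene0 54 263.0925925925926 243.7037037037037
s4f 53 262.9622641509434 243.96226415094338
s7f 55 263.05454545454546 243.74545454545455
pin [ 6.10728159e+02 -4.82054073e+01  3.47268838e-02] 0.24866068311445133
the job is handed in; nothing more can be done
```

I took the emery stick out of the slot and laid it flat on open bench, clear of both the holder and the pin. I then drew the light-wood pin in front of the mouth by one prong. With two fingers on its straight ends I pushed it in, plain end first and flat on the bench.

- **Contact with the stop:** resistance rose from about 1 N to 5.6 N over the last 0.8 mm commanded, with almost no movement, at about 49 mm depth, which matches the estimated stop position. That is well below the 14 N at which the stop slips. I then backed the fingers off and raised the arm clear.
- **Stop setting:** the brass knob shows no shift in the images, staying within 0.3 px from start to end.
- **Final picture:** the pin sits straight in the slot with wood visible up to the stop. The block, tin and dapping block look undisturbed.
- **Disagreements:** the scene and wrist cameras disagreed by about 4 mm and 0.01–0.03 rad on the pin's pose. A rough fit of the pin's final angle came out about 1° off the holder's axis, which is within the slot's play.

The job was handed in just after 23 s on the robot's clock.

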